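Set and lock the pressure screw of the proof press

ROBOT

A 6-joint arm with a two-finger parallel gripper is mounted at the origin on the work surface. World frame = base frame: x ahead of the robot, y to its left, z up, the work surface at z = 0. Lengths are in m, angles in rad, forces in N, time in s.
With the tool pointing down it reaches from about 0.25 to 0.725 m from the base axis. Payload 4 kg.
Tool frame: the origin (TCP) lies midway between the tips of the shut fingers; the grasp point (between the pads) lies 19 mm behind it; y points along the fingers, x is the direction in which the jaws open and shut, and the axes are right-handed (so a half turn about y gives the same grasp; the last joint's range is limited). The gripper opens to 85 mm and grips with 20 to 120 N. Pads are 22 mm wide; open, the fingers measure 114 mm over their backs; the gripper's body (76 mm by 85 mm) begins 54 mm behind the grasp point. The pads swing forward as they close: fully open they stand 13 mm farther back than shut.
Start: joints at [-1.196, 0.241, 0.005, 1.335, 0, 1.571], TCP at [0.183, -0.465, 0.201] pointing down, gripper open.
Joint ranges: [-2.72, 2.72], [-1.05, 1.87], [-1.09, 1.28], [-1.99, 2.15], [-1.42, 1.44], [-3.14, 3.14]. Speed limits (rad/s): [2.79, 2.79, 3.14, 3.14, 3.14, 3.14].

INTERFACE

Orientations are given as a unit quaternion [x, y, z, w].
In Python, from workcell import bot gives the robot as it stands. The module is installed in compiled form; this text tells all that it offers.
- The arm moves only by the shell command python3 -m inch 'ROWS'. ROWS is text: rows parted by semicolons, each of 7 numbers parted by spaces: the turn, a rotation vector about the tool's x, y, z in degrees, then the shift along the tool's x, y, z in mm, then the closure, from 0 (fully open) to 1 (shut). In form: ax ay az dx dy dz fingers; .... A call has 1 to 12 rows; each row shifts and turns the commanded pose from where the row before left it, along the tool's axes as they then stand; what a row does not reach is not made up. A row lasts 1/8 s, in which the tool goes at most 62.5 mm and 10.7 degrees, less where a joint would pass 70% of its speed; a pose out of reach is approached as far as the arm can. A call with a gripper value outside its range is refused whole. The fingers move at their own pace and stop on an object; the grip force is fixed at half the most. Time passes only in rows, so rows that do not move let the fingers close. It gives the time, the measured TCP pose, the force and the opening at its end, in the units of the state.
- bot.get_obs(): the state, without advancing time (a new reading comes with each control period).
- bot.camera(name): name is "scene" or "top" or "wrist"; returns a dict with "color" (384x512x3 uint8, blue, green, red), "fx", "fy", "cx", "cy" (pixels), "k1" (the pictures are not rectified: a ray, as slopes to the right and down, at radius r is drawn at 1 + k1 r^2 times it, then the intrinsics apply), "extrinsics" (4x4, takes a point from world to camera coordinates). Camera axes: x right, y up, looking along -z (the intrinsics and any distortion apply to the point x, -y, -z); pixel columns grow to the right and rows downward; lengths in m; the calibration is good to about 2 mm. A picture is of the moment at which its call begins. There is no depth.
- bot.job_done(): hands the job in, once; it reports no verdict.
Trained networks look in the newest picture that a camera, given by its name, has taken for a name from the list of things; names that differ only in an ending like _2 or _b are one class to them, and where a whole thing is asked for, a point or a joint stands for the part that bears it (a point fixed in the world has none). Each returns a list of dicts, best first, with "conf" (0 to 1); they miss things now and then, are a little off and sometimes report something else, mostly with a low value. They report only what shows in the picture. A call takes as long as a camera call. They do not tell look-alikes from the thing itself.
- bot.look_for(name, camera): "extent" ([left, top, right, bottom] in pixels, round what is visible of it).
- bot.cut_out(name, camera): "region" (384x512 bool, what is visible of it) and "extent" ([left, top, right, bottom] in pixels, round what is visible of it).
- bot.spot_point(name, camera): "point" ([column, row] in pixels: a listed point, or the origin of a listed thing).
The state is a dict: "clock": time; "joint_pos": joint angles; "joint_vel": joint speeds; "tau": joint torques, N m; "eef_pos": TCP position; "tool_rot": TCP orientation; "ft_force": force on the tool from outside, world axes, zero at the start; "ft_torque": the same for the moment, N m; "grip_width": finger opening in m.
Only numpy, scipy, OpenCV 4.12 (cv2) and the standard library are available. Lean on these libraries where they do the work, as an engineer would, in place of code of your own. Each camera call takes 0.05 s, during which the arm holds its last target.

TASK

Set the little proof press for the lino block on its bed: slacken the lock nut by its long lever, wind the pressure screw down by its crank until you feel its sprung foot nip the block firmly (about 55 N on the block, never as much as 100), then tighten the lock nut again, firm but not forced, and let go. Leave the block where it lies and the other things on the table alone.

Things in the scene. Friction and masses are not known exactly. Their poses are not given: they have to be found in the camera images.
- screw_axis (a point): Point on the upright axis shared by pressure screw, crank and lock nut of the proof press, at the height of the middles of the two knobs (228 mm above the table). The press: dark iron base 180 x 240 mm, two columns, a beam 56 x 230 mm whose top is 149 mm above the table. x points out of the back of the press (away from the robot, turned by up to 0.4 rad), y along the beam, z up.
- crank_knob (a point): Middle of the crank's upright round wooden grip, 18 mm in diameter, 43 mm high (top 250 mm above the table), spinning freely on its pin 50 mm from the screw axis. The crank arm lies just under it, top 206 mm above the table. Clockwise from above drives the foot down, 4 mm per rad; the job needs 1.5 to 4.5 rad. While the nut is tight the crank cannot be turned.
- crank: Crank and screw head, the top part; origin on the screw axis at table height, x axis towards the grip. With the nut slack, steady friction is about 7 N at the grip along its circle while it moves (4 N or so is felt standing). Once the foot is on the block the force rises by 0.8 N per 10 N on the block, 4 to 5 N per rad: a rise of 4.4 N is a nip of 55 N. It stays where it is left.
- nut_knob (a point): Middle of the upright black round knob, 18 mm in diameter, 50 mm high (top 250 mm above the table), fixed on the end of the lock nut's lever, 110 mm from the screw axis. The lever comes from the steel hexagon nut below the crank and at the start points roughly towards the robot. Lever knob and crank grip are 42 mm apart when lever and crank point the same way.
- nut (a joint): Turn of the lock nut, rad: 0 to 0.15 at the start (tight), growing as it is slackened, anticlockwise from above; from 0.7 it is surely slack; travel ends at 1.4 and -0.6. Steady friction at the knob along its circle is about 6.4 N moving (0 to 3 N felt standing). Tightening, the force rises once it clamps, by up to 9 N per rad: well tight is a rise of about 4.5 N (50 N on the collar). It stays where it is left.
- lock_collar: Steel collar, 48 mm in diameter, under the nut; the nut presses it on the flange of the screw (about 10 N per 0.1 rad of nut once it touches). Under 28 N it is not locked; 95 N or more is forced.
- block: The lino block, 100 x 80 x 22 mm, 0.25 kg, lying loose on the bed under the screw; origin at the centre of its underside, x along its 100 mm side.
- bed: The steel bed plate of the press, 150 x 150 x 10 mm, which carries the block; origin at the centre of its underside. Its height differs by up to 5 mm from time to time.
- foot: Sprung steel foot disc, 42 mm in diameter, at the lower end of the pressure screw; its spring gives 15 N per mm. It starts 3 to 14 mm clear of the block. Its origin is on the screw axis but does not tell how low the disc hangs.
- scraper: Bystander: ink scraper lying on the table.
- gouge: Bystander: lino gouge with a wooden handle.
- ink_tin: Bystander: round tin, 80 mm in diameter, 60 mm high.
- ink_jar: Bystander: small jar, 75 mm high.
- spare_block: Bystander: a second lino block, 120 x 90 x 22 mm, flat on the table.
- bench_key: Bystander: flat steel key 100 mm long on the table at the foot of the press.
- brayer: Bystander: small hand roller.
Not all that is in view belongs to the job. What is shaped like the block but purple is not meant.

How it is judged:
On the way, in this order (a step that is already met when the one before it is completed fails the run):
1. the lock nut is slack, with the foot still clear of the block (contact force between lock_collar and crank below 1 N and contact force between foot and block below 1 N), for 0.2 s.
2. with the nut slack, the foot nips the block with 30 to 85 N (contact force between lock_collar and crank below 1 N and contact force between foot and block between 30 and 85 N), for 0.3 s.
At the end, for the whole second after the job is handed in: the foot nips the block with 30 to 85 N, the lock nut presses its collar on the screw with 28 to 95 N, the block is within 8 mm of where it lay, and the nut is at rest (contact force between foot and block between 30 and 85 N and contact force between lock_collar and crank between 28 and 95 N and distance of block from where it was at the start of the episode below 0.008 m and velocity of joint nut between -0.05 and 0.05 rad/s); the robot touches nothing.
It fails at once if the block is pressed with 100 N or more (contact force between foot and block above 100 N).
It fails at once if the nut is forced: 95 N or more on its collar (contact force between lock_collar and crank above 95 N).
It fails at once if a bystander is moved by more than 15 mm (distance of any of scraper, gouge, ink_tin, ink_jar, spare_block, bench_key, brayer from where it was at the start of the episode above 0.015 m).
It also fails if it takes over 70 s, if anything falls off the work surface, if the arm or the gripper's body presses on something with over 40 N, if the wrist force passes 120 N, or if a joint passes its speed limit or range.

## Working session

There is one attempt and no reset: what is moved stays moved. The work goes in short steps, Python scripts to look and compute and a shell command to move; the robot and the scene stay as the last step left them, time stands still between calls to the robot, and variables do not carry over. Pictures are saved under pics/ and viewed, and the job is handed in when it is done.

```bash
mkdir -p pics; ls; cat > h.py <<'E'
import numpy as np, cv2
from workcell import bot
from scipy.spatial.transform import Rotation as R
def pix2ray(c,u,v):
    xd=(u-c["cx"])/c["fx"]; yd=(v-c["cy"])/c["fy"]
    x,y=xd,yd
    for _ in range(30):
        r2=x*x+y*y; x=xd/(1+c["k1"]*r2); y=yd/(1+c["k1"]*r2)
    E=np.array(c["extrinsics"]); d=E[:3,:3].T@np.array([x,-y,-1.0]); o=-E[:3,:3].T@E[:3,3]
    return o,d
def at_z(c,p,z):
    o,d=pix2ray(c,*p); return o+d*(z-o[2])/d[2]
def proj(c,P):
    E=np.array(c["extrinsics"]); q=E[:3,:3]@np.array(P)+E[:3,3]
    x,y=q[0]/-q[2],-q[1]/-q[2]; r2=x*x+y*y; s=1+c["k1"]*r2
    return np.array([c["fx"]*x*s+c["cx"],c["fy"]*y*s+c["cy"]])
E
python3 - <<'E'
from h import *
print(bot.get_obs())
for n in ["scene","top","wrist"]:
    c=bot.camera(n); cv2.imwrite(f"pics/{n}0.png",c["color"]); print(n,c["fx"],c["k1"],pix2ray(c,c["cx"],c["cy"]))
    for t,z in [("screw_axis",.228),("crank_knob",.228),("nut_knob",.228),("block",.0),("foot",.05)]:
        for r in bot.spot_point(t,n)[:3]:
            print(t,np.round(r["point"],1),round(r["conf"],2),np.round(at_z(c,r["point"],z),4))
E
```

```text
pics
{'clock': 0.0, 'joint_pos': array([-1.19601396e+00,  2.41402086e-01,  3.75089832e-03,  1.33519339e+00,
        1.92885012e-05,  1.57083388e+00]), 'joint_vel': array([-0.00146079,  0.00171712, -0.00161997, -0.00071716, -0.00060624,
        0.00101264]), 'tau': array([ 1.36375409e-03, -3.72320724e+01,  2.52406222e+01,  1.71174301e-02,
        2.99508129e-04, -2.68591080e-06]), 'eef_pos': array([ 0.18279285, -0.46466051,  0.20052863]), 'tool_rot': array([-0.58397388,  0.39870403, -0.39751471,  0.58480053]), 'ft_force': array([ 0.30728631, -0.0985568 , -0.14701461]), 'ft_torque': array([-0.03335645, -0.0256098 , -0.04061302]), 'grip_width': 0.0853163624262199}
scene 349.5263560397613 -0.030319062704355224 (array([ 1.05227071, -0.29848157,  1.01622093]), array([-0.48632716,  0.25279007, -0.83641083]))
screw_axis [259.1 172.9] 0.57 [ 0.5492 -0.031   0.228 ]
crank_knob [254.9 189.8] 0.52 [ 0.5936 -0.0671  0.228 ]
nut_knob [227.2 145.9] 0.67 [ 0.4193 -0.0684  0.228 ]
nut_knob [388.  200.9] 0.19 [0.788  0.2289 0.228 ]
block [185.8 236.6] 0.78 [ 0.5171 -0.278   0.    ]
block [319.  179.3] 0.77 [0.5267 0.2215 0.    ]
block [225.7 182.6] 0.18 [ 0.3864 -0.0773  0.    ]
foot [257.7 212.1] 0.47 [ 0.569  -0.0457  0.05  ]
foot [227.6 186. ] 0.4 [ 0.4346 -0.0883  0.05  ]
top 364.23946683356917 -0.0025530090596459385 (array([ 0.43712823, -0.02893724,  1.22021694]), array([ 0.0985317 ,  0.00819607, -0.99510016]))
screw_axis [256.6 186. ] 0.62 [ 0.5395 -0.0235  0.228 ]
crank_knob [269.2 171. ] 0.47 [ 0.5802 -0.059   0.228 ]
nut_knob [276.  220.9] 0.6 [ 0.4433 -0.0743  0.228 ]
block [186.  199.9] 0.81 [0.5208 0.2159 0.    ]
block [259.4 191.7] 0.75 [ 0.5435 -0.0313  0.    ]
block [333.3 194.4] 0.59 [ 0.5295 -0.2789  0.    ]
foot [365.  246.5] 0.18 [ 0.3582 -0.3623  0.05  ]
wrist 301.84558390135186 0.01796788258236849 (array([ 0.25173131, -0.43792412,  0.37596363]), array([-0.26876978, -0.10503824, -0.95746007]))
```

```bash
python3 - <<'E'
import cv2,numpy as np
s=cv2.imread("pics/scene0.png");t=cv2.imread("pics/top0.png")
a=cv2.resize(s[110:290,150:390],None,fx=3.2,fy=3.2,interpolation=2)
b=cv2.resize(t[120:270,170:370],None,fx=3.9,fy=3.9,interpolation=2)
cv2.imwrite("pics/s1.png",a);cv2.imwrite("pics/t1.png",b)
E
```

```text
(no output)
```

View pics/s1.png

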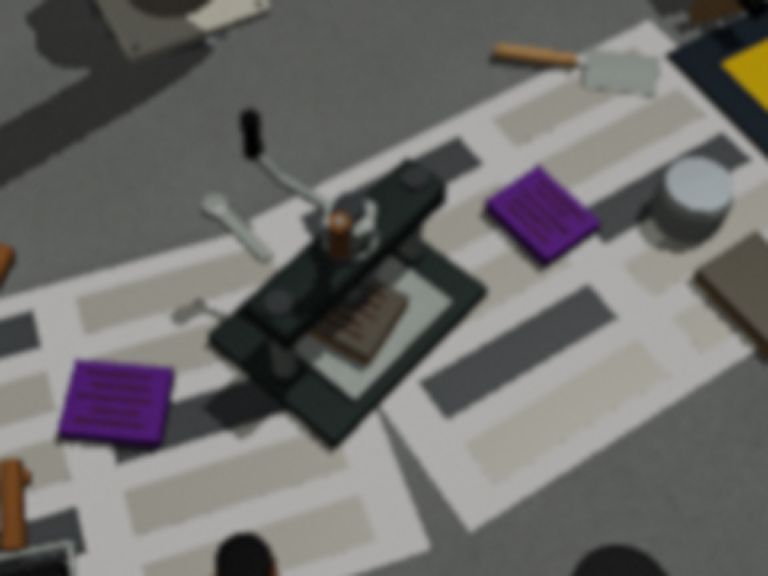

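View pics/t1.png

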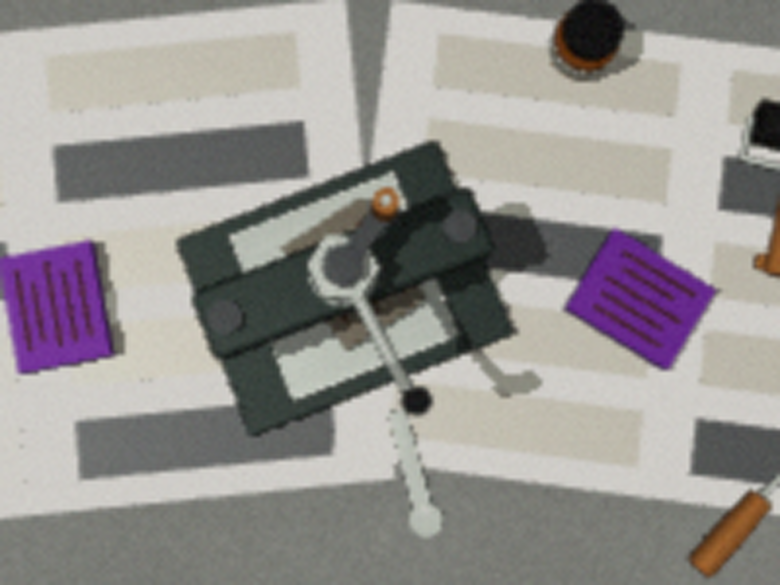

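View pics/top0.png

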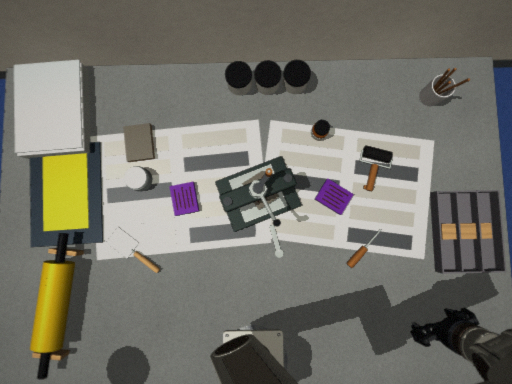

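View pics/scene0.png

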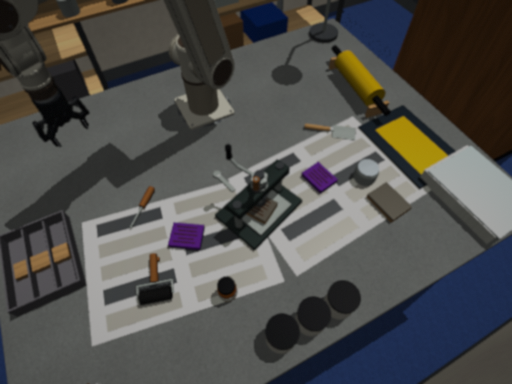

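The top view shows the press at about (258,187). The black lever knob is at (277,222) and the orange crank grip at (269,172). The real brown block is under the beam, and the two blocks at (185,199) and (333,195) are the purple decoys. Next I'll triangulate.

```bash
python3 - <<'E'
from h import *
from scipy.optimize import least_squares
s=bot.camera("scene");t=bot.camera("top")
def tri(pt,ps):
    f=lambda P:np.r_[proj(t,P)-pt,proj(s,P)-ps]
    r=least_squares(f,[.5,0,.2]);return np.round(r.x,4),np.round(r.fun,1)
for n in ["nut_knob","crank_knob","screw_axis"]:
    a=bot.spot_point(n,"top")[0]["point"];b=bot.spot_point(n,"scene")[0]["point"];print(n,a,b,tri(a,b))
    for cam,c in(("top",t),("scene",s)):
        for r in bot.cut_out(n,cam)[:1]: print(cam,r["extent"],r["conf"],r["region"].sum())
print("tops", at_z(t,(276.9,222.6),.25),at_z(t,(268.7,172),.25),at_z(t,(258.5,187.2),.206))
print("scene tops",at_z(s,(150+250/3.2,110+113/3.2),.25),at_z(s,(150+341/3.2,110+215/3.2),.25))
print(R.from_quat(bot.get_obs()["tool_rot"]).as_matrix().round(3))
# zooms
for nm,c,(u,v) in(("a",t,(265,195)),("b",s,(245,170))):
    im=c["color"][v-40:v+40,u-45:u+45]; cv2.imwrite(f"pics/z{nm}.png",cv2.resize(im,None,fx=7,fy=7,interpolation=2))
E
```

```text
nut_knob [258.9, 183.1] [229.2, 147.3] (array([ 0.5221, -0.0614,  0.3296]), array([12.9,  5.4, 14.5, -0.9]))
top [252.2, 187.9, 280.0, 226.5] 0.62 154
scene [224.2, 140.5, 270.1, 184.5] 0.58 273
crank_knob [267.3, 173.5] [255.1, 184.8] (array([ 0.5742, -0.055 ,  0.2184]), array([ 0.4,  0.2,  0.5, -0. ]))
top [255.0, 167.2, 274.0, 195.4] 0.48 228
scene [251.7, 169.9, 266.7, 193.6] 0.66 230
screw_axis [255.3, 184.1] [258.9, 170.8] (array([ 0.5432, -0.0237,  0.2266]), array([ 1.3,  0.6,  1.5, -0.1]))
top [212.8, 154.2, 295.8, 231.7] 0.56 3055
scene [214.9, 145.5, 302.0, 249.4] 0.86 3130
tops [ 0.43862387 -0.07555109  0.25      ] [ 0.5743537  -0.05691433  0.25      ] [ 0.53825767 -0.02867836  0.206     ]
scene tops [ 0.43622393 -0.07159839  0.25      ] [ 0.57263559 -0.05104243  0.25      ]
[[ 0.366  0.     0.931]
 [-0.931 -0.     0.366]
 [ 0.    -1.     0.   ]]
```

View pics/za.png

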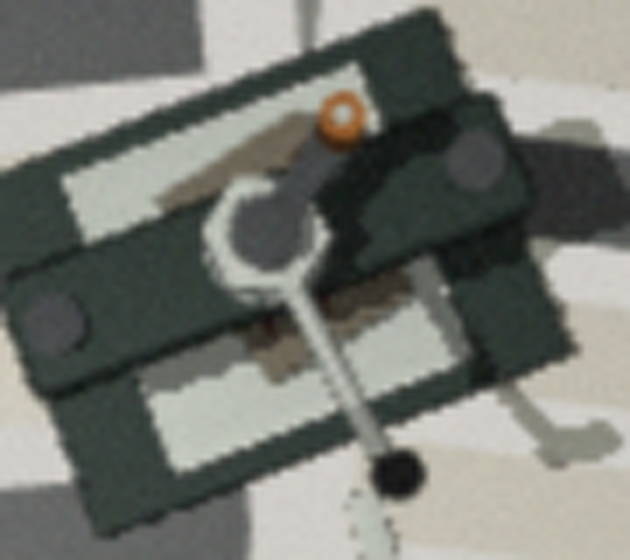

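View pics/zb.png

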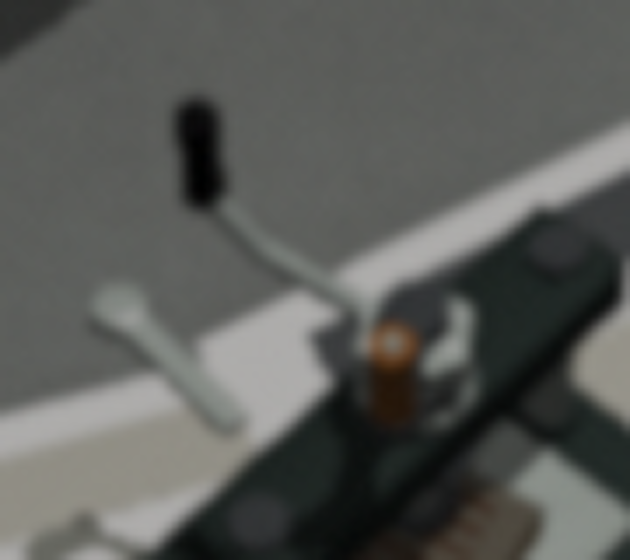

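The two cameras agree to about 4 mm. The lever knob is near (0.437,-0.0735), the crank grip near (0.573,-0.054) and the axis near (0.535,-0.0245). The distances come to about 109 and 48 mm, close to the stated 110 and 50. The possible confusions are the black lever knob at top (277,222), the orange crank grip at (269,171) and the jar lid at (320,130). The crop confirms the lever knob. I'll approach above it.

```bash
python3 -m inch '0 0 0 0 -50 0 0; 0 0 0 0 -50 0 0; 0 0 0 -34 0 47 0; 0 0 0 -34 0 47 0; 0 0 0 -34 0 47 0; 0 0 0 -34 0 47 0; 0 0 0 -34 0 47 0; 0 0 0 -34 0 47 0; 0 0 0 -34 0 47 0; 0 0 0 -34 0 47 0; 0 -5.2 0 0 0 0 0; 0 0 0 0 0 0 0'
python3 - <<'E'
from h import *
o=bot.get_obs();print(o["joint_pos"].round(3),R.from_quat(o["tool_rot"]).as_matrix().round(3),o["ft_force"])
c=bot.camera("wrist");cv2.imwrite("pics/w1.png",c["color"])
print(proj(c,[.437,-.0735,.25]),proj(c,[.535,-.0245,.206]),proj(c,[.573,-.054,.25]))
E
```

```text
clock: 3.1
eef_pos: [0.4335, -0.0738, 0.3013]
tool_rot: [0.602, -0.371, 0.371, -0.602]
ft_force: [-0.0, -0.2, -0.2]
grip_width: 0.0853
[-0.168  0.098  0.089  1.562 -0.     2.507] [[ 0.45  -0.     0.893]
 [-0.893 -0.     0.45 ]
 [-0.    -1.    -0.   ]] [-0.02480361 -0.23127255 -0.15486415]
[258.64567497 195.16402089] [259.0097579   50.80611773] [326.02392754   5.22830863]
```

View pics/w1.png

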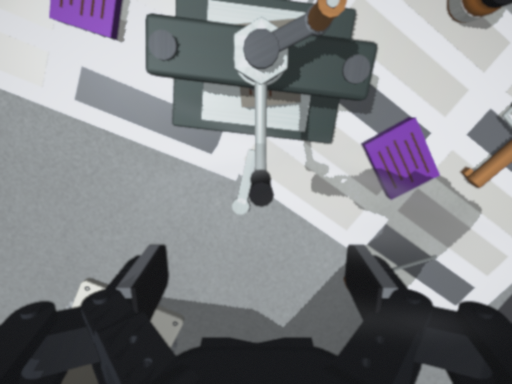

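The wrist view shows the lever knob's top at about (260,190), predicted (258.6,195), and the hub at (260,48), predicted (259,51). That means a correction of about 3–4 mm inward. Lowering onto the knob and closing.

```bash
python3 -m inch '0 0 0 2 0 6 0; 0 0 0 0 30 0 0; 0 0 0 0 30 0 0; 0 0 0 0 28 0 0; 0 0 0 0 0 0 0'
python3 - <<'E'
from h import *
c=bot.camera("wrist");cv2.imwrite("pics/w2.png",c["color"]);print(bot.get_obs()["ft_force"])
E
```

```text
clock: 3.78
eef_pos: [0.438, -0.0741, 0.2116]
tool_rot: [0.602, -0.373, 0.37, -0.601]
ft_force: [-0.4, -0.0, 0.7]
grip_width: 0.0853
[0.55525708 0.27762705 0.46841009]
```

View pics/w2.png

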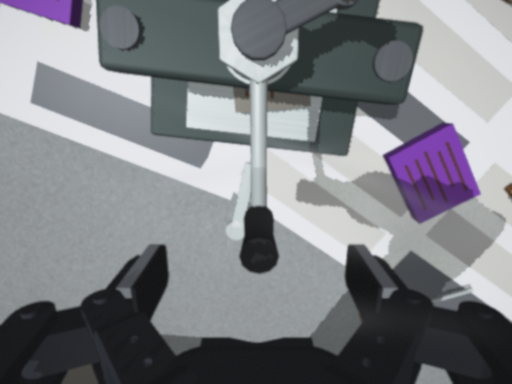

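```bash
python3 - <<'E'
from h import *
c=bot.camera("wrist");o=bot.get_obs();p=o["eef_pos"]
print(proj(c,[p[0],p[1],.25]),proj(c,[p[0],p[1],.2]),at_z(c,(259,257),.25),at_z(c,(259,212),.2),p)
E
```

```text
[257.85974803 251.79977312] [257.62196123 215.73364297] [ 0.43762085 -0.07604936  0.25      ] [ 0.44276571 -0.07384014  0.2       ] [ 0.43998856 -0.07421108  0.21422412]
```

The knob lies on the tool axis to within 2 mm, so I'll close on it.

```bash
python3 -m inch '0 0 0 0 0 0 1; 0 0 0 0 0 0 1; 0 0 0 0 0 0 1; 0 0 0 0 0 0 1; 0 0 0 0 0 0 1; 0 0 0 0 0 0 1'
python3 - <<'E'
from h import *
o=bot.get_obs();print(o["ft_force"],o["eef_pos"],o["joint_pos"],o["grip_width"])
E
```

```text
clock: 4.62
eef_pos: [0.44, -0.0741, 0.214]
tool_rot: [0.602, -0.371, 0.372, -0.602]
ft_force: [-0.1, -2.1, 5.2]
grip_width: 0.014
[-0.0698325  -2.1390625   5.15124254] [ 0.4400382  -0.07406     0.21400488] [-1.66117712e-01  1.27319077e-01 -1.02058822e-01  1.33998711e+00
 -8.34091414e-04  2.51010193e+00] 0.014034367511381483
```

```bash
python3 - <<'E'
from h import *
c=bot.camera("wrist");cv2.imwrite("pics/w3.png",c["color"]);
c=bot.camera("scene");cv2.imwrite("pics/s3.png",cv2.resize(c["color"][120:210,190:310],None,fx=6,fy=6,interpolation=2))
E
```

```text
(no output)
```

View pics/w3.png

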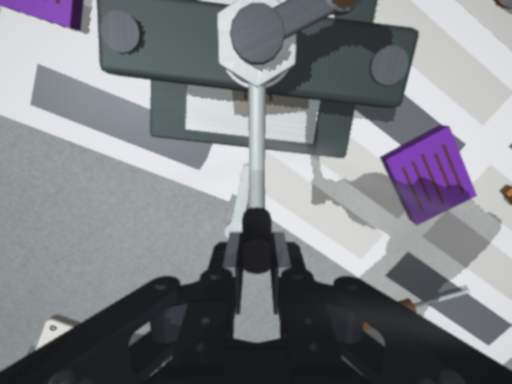

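View pics/s3.png

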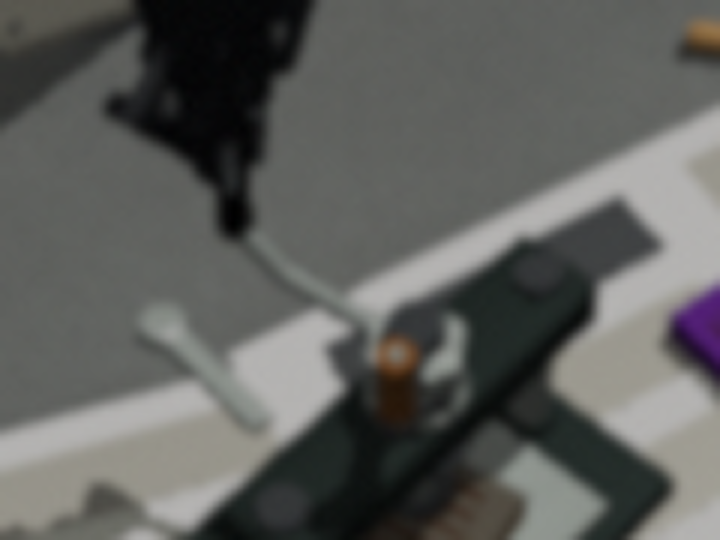

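The wrist view shows the pads at about (257,250) on either side of the knob. In the scene crop the knob sits between the fingers at about (235,210). Now turning the lever anticlockwise.

```bash
cat > st.py <<'E'
from h import *
import sys
o=bot.get_obs();M=R.from_quat(o["tool_rot"]).as_matrix()
A=np.array([float(sys.argv[1]),float(sys.argv[2])]) if len(sys.argv)>2 else np.array([.5375,-.0235])
p=o["eef_pos"];d=p[:2]-A;th=np.degrees(np.arctan2(d[1],d[0]))%360
F=o["ft_force"];rad=np.r_[d/np.linalg.norm(d),0];tan=np.array([-rad[1],rad[0],0])
print("t",o["clock"].round(2) if hasattr(o["clock"],"round") else o["clock"],"p",p.round(4),"toolx deg",round(np.degrees(np.arctan2(M[1,0],M[0,0])),1),"r",np.linalg.norm(d).round(4),"th",round(th,2),"Ftan(ccw+)",round(F@tan,2),"Frad",round(F@rad,2),"Fz",round(F[2],2),"j6",o["joint_pos"][5].round(2),"w",round(o["grip_width"],4))
E
python3 st.py
python3 -m inch '0 -3 0 5.7 0 0 1; 0 -3 0 5.7 0 0 1; 0 -3 0 5.7 0 0 1; 0 -3 0 5.7 0 0 1; 0 -3 0 5.7 0 0 1'; python3 st.py
```

```text
t 4.725 p [ 0.4401 -0.0741  0.214 ] toolx deg -63.3 r 0.1098 th 207.44 Ftan(ccw+) 2.13 Frad 0.68 Fz 4.92 j6 2.51 w 0.0139
clock: 5.35
eef_pos: [0.4546, -0.096, 0.214]
tool_rot: [-0.644, 0.289, -0.288, 0.647]
ft_force: [-2.5, 3.5, 7.0]
grip_width: 0.0142
t 5.35 p [ 0.4546 -0.096   0.214 ] toolx deg -48.2 r 0.1101 th 221.15 Ftan(ccw+) -4.3 Frad -0.46 Fz 7.04 j6 2.2 w 0.0142
```

```bash

python3 -m inch '0 -3 0 5.7 0 0 1; 0 -3 0 5.7 0 0 1; 0 -3 0 5.7 0 0 1; 0 -3 0 5.7 0 0 1; 0 -3 0 5.7 0 0 1'; python3 st.py; python3 -m inch '0 -3 0 5.7 0 0 1; 0 -3 0 5.7 0 0 1; 0 -3 0 5.7 0 0 1; 0 -3 0 5.7 0 0 1; 0 -3 0 5.7 0 0 1'; python3 st.py
```

```text
clock: 5.98
eef_pos: [0.4754, -0.1148, 0.214]
tool_rot: [-0.676, 0.203, -0.201, 0.679]
ft_force: [-4.6, 3.6, 8.5]
grip_width: 0.0137
t 5.975 p [ 0.4754 -0.1148  0.214 ] toolx deg -33.2 r 0.1104 th 235.76 Ftan(ccw+) -5.84 Frad -0.39 Fz 8.47 j6 1.91 w 0.0137
clock: 6.6
eef_pos: [0.5004, -0.1276, 0.214]
tool_rot: [-0.697, 0.112, -0.111, 0.7]
ft_force: [-4.1, 4.2, 7.7]
grip_width: 0.0136
t 6.6 p [ 0.5004 -0.1276  0.214 ] toolx deg -18.2 r 0.1105 th 250.39 Ftan(ccw+) -5.27 Frad -2.54 Fz 7.68 j6 1.64 w 0.0136
```

The lever has moved about 0.75 rad at a steady radius of 110 mm, so the axis estimate holds. I'll turn a little more, then hold, release and rise.

```bash

python3 -m inch '0 -3 0 5.7 0 0 1; 0 0 0 0 0 0 1; 0 0 0 0 0 0 1'; python3 st.py; python3 -m inch '0 0 0 0 0 0 0; 0 0 0 0 0 0 0; 0 0 0 0 0 0 0; 0 0 0 0 0 0 0; 0 0 0 0 -40 0 0; 0 0 0 0 -50 0 0; 0 0 0 0 0 0 0'; python3 st.py
python3 - <<'E'
from h import *
c=bot.camera("wrist");cv2.imwrite("pics/w4.png",c["color"]);
c=bot.camera("top");cv2.imwrite("pics/t4.png",cv2.resize(c["color"][155:235,215:305],None,fx=7,fy=7,interpolation=2))
E
```

```text
clock: 6.98
eef_pos: [0.5065, -0.1296, 0.214]
tool_rot: [-0.7, 0.094, -0.094, 0.702]
ft_force: [-2.1, 3.5, 7.5]
grip_width: 0.0144
t 6.975 p [ 0.5065 -0.1296  0.214 ] toolx deg -15.3 r 0.1106 th 253.72 Ftan(ccw+) -2.95 Frad -2.74 Fz 7.45 j6 1.58 w 0.0144
clock: 7.85
eef_pos: [0.5088, -0.1321, 0.3079]
tool_rot: [0.701, -0.091, 0.097, -0.7]
ft_force: [-0.2, -0.9, -1.0]
grip_width: 0.0855
t 7.85 p [ 0.5088 -0.1321  0.3079] toolx deg -15.3 r 0.1124 th 255.21 Ftan(ccw+) -0.01 Frad 0.92 Fz -0.99 j6 1.58 w 0.0855
```

View pics/w4.png

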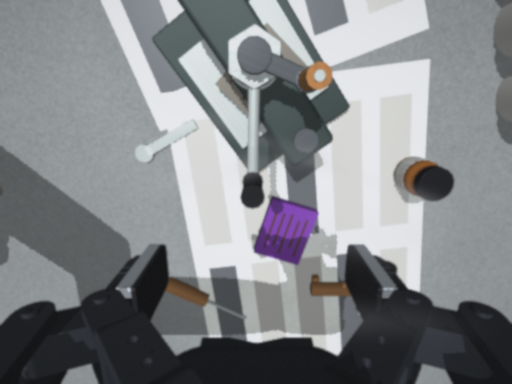

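View pics/t4.png

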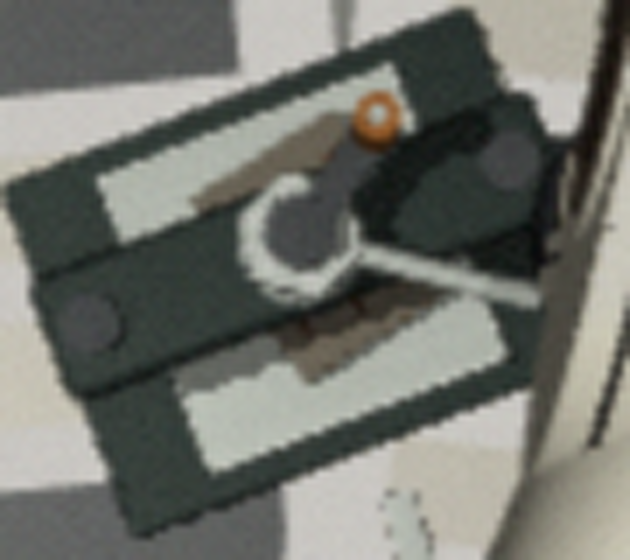

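```bash
python3 - <<'E'
from h import *
c=bot.camera("wrist")
for q,z in(((318,75),.25),((257,57),.206),((252,190),.25)): print(at_z(c,q,z))
for r in bot.spot_point("crank_knob","wrist")[:2]: print(r,at_z(c,r["point"],.228))
c=bot.camera("top");print(at_z(c,(268.9,171.5),.25))
E
```

```text
[ 0.57308922 -0.05495238  0.25      ]
[ 0.53631679 -0.02699506  0.206     ]
[ 0.50553276 -0.12405477  0.25      ]
{'point': [316.2, 76.8], 'conf': 0.66} [ 0.57600129 -0.05536362  0.228     ]
[ 0.57569824 -0.05748245  0.25      ]
```

```bash

python3 -m inch '0 0 0 22 0 45.5 0; 0 0 0 22 0 45.5 0; 0 -10.5 0 0 0 0 0; 0 -10.5 0 0 0 0 0; 0 -10.5 0 0 0 0 0; 0 -10.5 0 0 0 0 0; 0 -10.5 0 0 0 0 0; 0 -10.5 0 0 0 0 0; 0 -10.5 0 0 0 0 0; 0 -10.5 0 0 0 0 0; 0 -10.5 0 0 0 0 0; 0 -10.5 0 0 0 0 0'; python3 -m inch '0 -10.5 0 0 0 0 0; 0 -10.5 0 0 0 0 0; 0 -10.5 0 0 0 0 0; 0 -10.5 0 0 0 0 0; 0 -10.5 0 0 0 0 0; 0 -10.5 0 0 0 0 0; 0 -10.5 0 0 0 0 0; 0 -10.5 0 0 0 0 0; 0 -10.5 0 0 0 0 0; 0 -10.5 0 0 0 0 0; 0 -10.5 0 0 0 0 0; 0 -10.5 0 0 0 0 0'; python3 -m inch '0 -10.5 0 0 0 0 0; 0 -2.9 0 0 0 0 0; 0 0 0 0 0 0 0'; python3 st.py
python3 - <<'E'
from h import *
c=bot.camera("wrist");cv2.imwrite("pics/w5.png",c["color"]);
p=bot.get_obs()["eef_pos"];print(proj(c,[p[0],p[1],.25]))
print(bot.spot_point("crank_knob","wrist"))
E
```

```text
clock: 9.6
eef_pos: [0.5725, -0.0553, 0.3018]
tool_rot: [-0.499, -0.499, 0.501, 0.501]
ft_force: [0.1, 0.3, 0.9]
grip_width: 0.0858
clock: 11.1
eef_pos: [0.5725, -0.0553, 0.3018]
tool_rot: [-0.22, 0.673, -0.672, 0.218]
ft_force: [-0.2, 0.3, 0.1]
grip_width: 0.0853
clock: 11.48
eef_pos: [0.5726, -0.0553, 0.302]
tool_rot: [-0.294, 0.644, -0.643, 0.293]
ft_force: [-0.1, 1.0, -0.1]
grip_width: 0.0853
t 11.475 p [ 0.5726 -0.0553  0.302 ] toolx deg -131.0 r 0.0474 th 317.77 Ftan(ccw+) 0.69 Frad -0.74 Fz -0.11 j6 -2.52 w 0.0853
[256.89903018 197.65016026]
[{'point': [253.9, 183.8], 'conf': 0.76}]
```

View pics/w5.png

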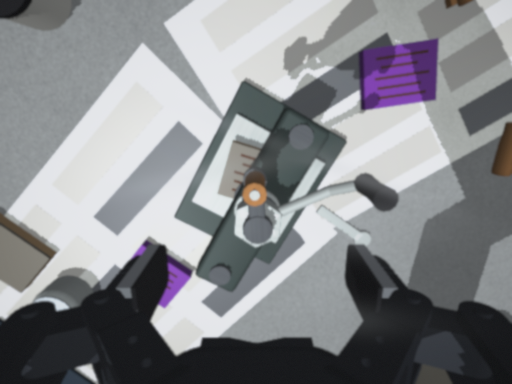

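The grip's top is at (255,195), predicted (257,198), so it needs about a 2 mm correction. Going down and closing.

```bash

python3 -m inch '0 0 0 -1.5 0 2 0; 0 0 0 0 30 0 0; 0 0 0 0 30 0 0; 0 0 0 0 26 0 0; 0 0 0 0 0 0 0;0 0 0 0 0 0 1; 0 0 0 0 0 0 1; 0 0 0 0 0 0 1; 0 0 0 0 0 0 1; 0 0 0 0 0 0 1; 0 0 0 0 0 0 1'; python3 st.py;python3 - <<'E'
from h import *
c=bot.camera("wrist");cv2.imwrite("pics/w6.png",c["color"]);
E
```

```text
clock: 12.95
eef_pos: [0.5758, -0.0559, 0.2183]
tool_rot: [0.293, -0.643, 0.644, -0.294]
ft_force: [-1.2, -0.6, 5.3]
grip_width: 0.0121
t 12.95 p [ 0.5758 -0.0559  0.2183] toolx deg -130.9 r 0.0502 th 319.84 Ftan(ccw+) -1.21 Frad -0.55 Fz 5.3 j6 -2.52 w 0.0121
```

View pics/w6.png

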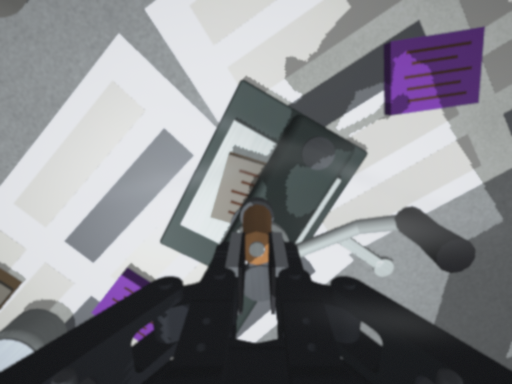

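The grip is held, with the tool 50.2 mm from the axis. Now winding clockwise.

```bash

python3 -m inch '0 3 0 2.6 0 0 1; 0 3 0 2.6 0 0 1; 0 3 0 2.6 0 0 1; 0 3 0 2.6 0 0 1; 0 3 0 2.6 0 0 1'; python3 st.py; python3 -m inch '0 3 0 2.6 0 0 1; 0 3 0 2.6 0 0 1; 0 3 0 2.6 0 0 1; 0 3 0 2.6 0 0 1'; python3 st.py
```

```text
clock: 13.62
eef_pos: [0.5694, -0.0628, 0.2199]
tool_rot: [-0.204, 0.676, -0.676, 0.21]
ft_force: [3.4, 3.2, 7.0]
grip_width: -0.0006
t 13.625 p [ 0.5694 -0.0628  0.2199] toolx deg -145.9 r 0.0506 th 309.09 Ftan(ccw+) 4.7 Frad -0.35 Fz 7.04 j6 -2.28 w -0.0006
clock: 14.12
eef_pos: [0.557, -0.0693, 0.2168]
tool_rot: [-0.135, 0.694, -0.694, 0.135]
ft_force: [0.3, -0.0, 0.4]
grip_width: -0.0001
t 14.125 p [ 0.557  -0.0693  0.2168] toolx deg -158.0 r 0.0497 th 293.05 Ftan(ccw+) 0.25 Frad 0.15 Fz 0.41 j6 -2.08 w -0.0001
```

The pads slipped off the grip (opening 0). I'll look again.

```bash

python3 -m inch '0 0 0 0 -45 0 0; 0 0 0 0 -45 0 0; 0 0 0 0 0 0 0'; python3 st.py;python3 - <<'E'
from h import *
c=bot.camera("wrist");cv2.imwrite("pics/w7.png",c["color"]);
p=bot.get_obs()["eef_pos"];print(proj(c,[p[0],p[1],.25]))
print(bot.spot_point("crank_knob","wrist"))
c=bot.camera("top");cv2.imwrite("pics/t7.png",cv2.resize(c["color"][155:235,215:305],None,fx=7,fy=7,interpolation=2))
c=bot.camera("scene");cv2.imwrite("pics/s7.png",cv2.resize(c["color"][130:210,200:300],None,fx=7,fy=7,interpolation=2))
E
```

```text
clock: 14.5
eef_pos: [0.5591, -0.0695, 0.3113]
tool_rot: [0.133, -0.693, 0.695, -0.138]
ft_force: [-0.2, 0.0, 0.2]
grip_width: 0.0547
t 14.5 p [ 0.5591 -0.0695  0.3113] toolx deg -157.9 r 0.0509 th 295.15 Ftan(ccw+) -0.2 Frad -0.13 Fz 0.17 j6 -2.08 w 0.0547
[258.38029066 194.84431061]
[]
```

View pics/w7.png

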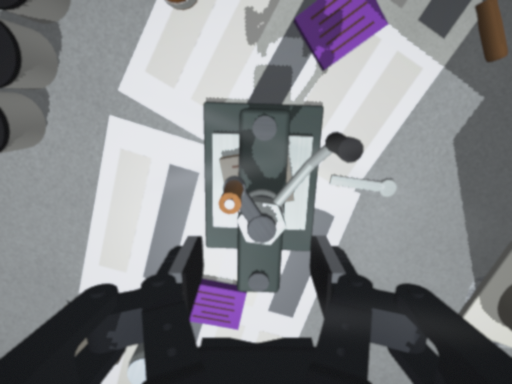

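View pics/t7.png

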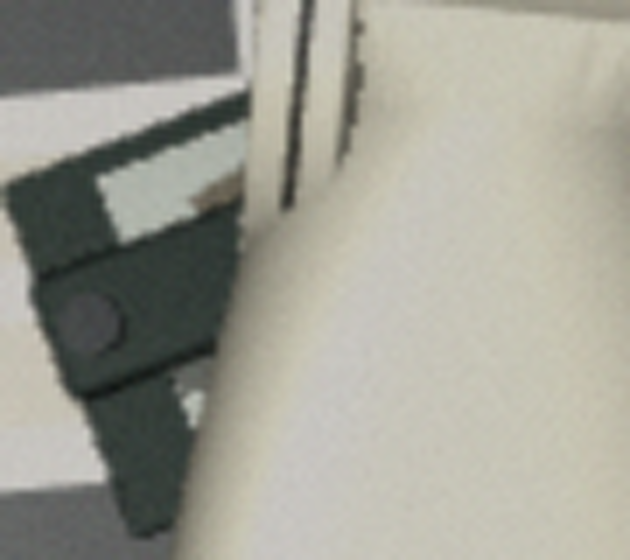

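View pics/s7.png

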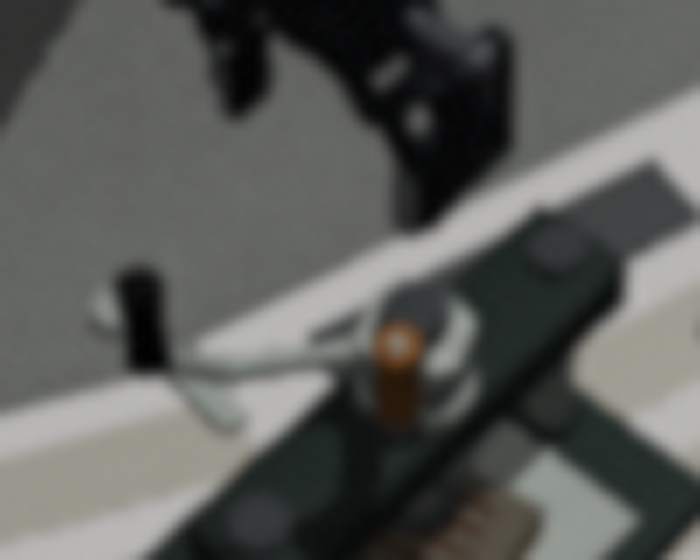

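```bash
python3 - <<'E'
from h import *
c=bot.camera("wrist")
P=at_z(c,(229.5,203.5),.25);print(P,at_z(c,(260,228),.206),at_z(c,(346,148),.25))
s=bot.camera("scene");print(at_z(s,(256.9,179),.25))
p=bot.get_obs();M=R.from_quat(p["tool_rot"]).as_matrix()
for G in(P,[.575,-.056,.25]): print((M.T@(np.array(G)-p["eef_pos"])*1000).round(1))
cv2.imwrite("pics/w7z.png",cv2.resize(c["color"][150:260,190:370],None,fx=4,fy=4,interpolation=2))
E
```

```text
[ 0.57447746 -0.05529199  0.25      ] [ 0.53566716 -0.02693299  0.206     ] [ 0.50790999 -0.13060299  0.25      ]
[ 0.5783021  -0.05297719  0.25      ]
[-22.2  55.7  -6.2]
[-22.4  55.7  -5.3]
```

View pics/w7z.png

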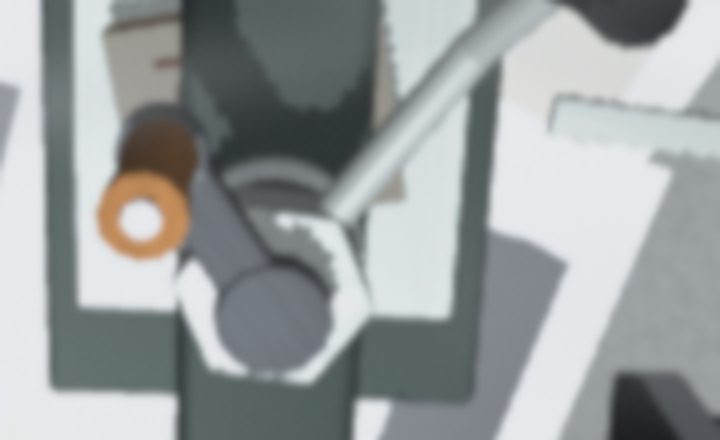

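```bash
python3 - <<'E'
import cv2,numpy as np
a=cv2.imread("pics/w3.png")[190:330,190:330];b=cv2.imread("pics/w6.png")[190:330,190:330]
cv2.imwrite("pics/cmp.png",cv2.resize(np.hstack([a,b]),None,fx=2.85,fy=2.85,interpolation=2))
E
```

```text
(no output)
```

View pics/cmp.png

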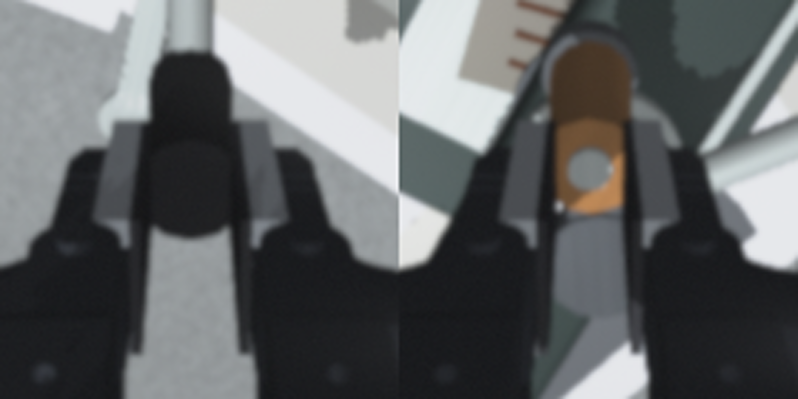

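The crank hasn't moved: its grip is still at (.5745,-.0555). The 60 N squeeze near the grip's top rode up and popped off. I'll sit lower and only cage the grip at about 20 mm opening, pushing without squeezing. First I'll calibrate closure against opening in the air.

```bash

python3 -m inch '0 -9 0 0 0 0 0.75; 0 -9 0 0 0 0 0.75; 0 -9 0 0 0 0 .75; 0 0 0 0 0 0 .75; 0 0 0 0 0 0 .75; 0 0 0 0 0 0 0.75'; python3 st.py; python3 - <<'E'
from h import *
p=bot.get_obs();M=R.from_quat(p["tool_rot"]).as_matrix()
print((M.T@(np.array([.575,-.0556,.25])-p["eef_pos"])*1000).round(1))
E
```

```text
clock: 15.55
eef_pos: [0.557, -0.0695, 0.3072]
tool_rot: [-0.293, 0.643, -0.643, 0.293]
ft_force: [-0.3, 0.0, -0.6]
grip_width: 0.0216
t 15.55 p [ 0.557  -0.0695  0.3072] toolx deg -131.0 r 0.05 th 292.99 Ftan(ccw+) -0.24 Frad -0.14 Fz -0.6 j6 -2.55 w 0.0216
[-22.3  57.2   4.4]
```

```bash

python3 -m inch '0 0 0 -22.3 0 4.4 0.4; 0 0 0 0 0 0 0.4; 0 0 0 0 40 0 0.4; 0 0 0 0 40 0 .4; 0 0 0 0 15.5 0 .4; 0 0 0 0 0 0 .6;0 0 0 0 0 0 .77;0 0 0 0 0 0 .77;0 0 0 0 0 0 .77'; python3 st.py; python3 - <<'E'
from h import *
c=bot.camera("wrist")["color"];cv2.imwrite("pics/w8.png",cv2.resize(c[170:330,170:350],None,fx=3.5,fy=3.5,interpolation=2))
E
```

```text
clock: 16.68
eef_pos: [0.5761, -0.0551, 0.2131]
tool_rot: [0.293, -0.643, 0.643, -0.295]
ft_force: [1.2, 2.7, 0.7]
grip_width: 0.0198
t 16.675 p [ 0.5761 -0.0551  0.2131] toolx deg -130.9 r 0.0499 th 320.75 Ftan(ccw+) 2.86 Frad -0.8 Fz 0.71 j6 -2.52 w 0.0198
```

View pics/w8.png

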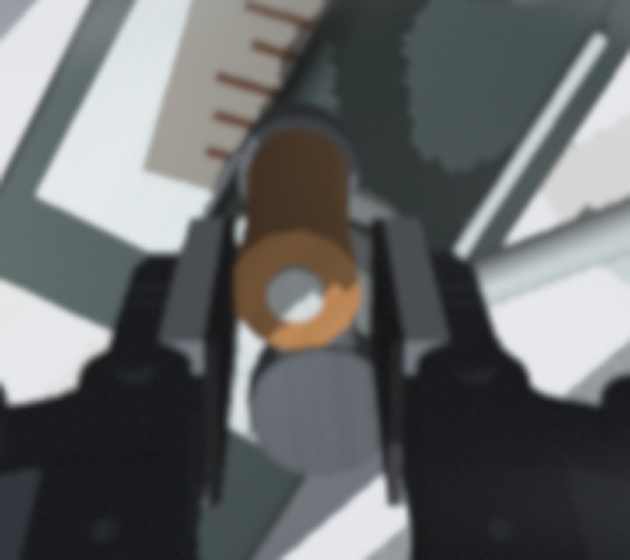

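The grip is now caged without squeeze; its top is centred between the pads. Winding.

```bash

python3 -m inch '0 3 0 2.6 0 0 .77; 0 3 0 2.6 0 0 .77; 0 3 0 2.6 0 0 .77; 0 3 0 2.6 0 0 .77'; python3 st.py; python3 -m inch '0 3 0 2.6 0 0 .77; 0 3 0 2.6 0 0 .77; 0 3 0 2.6 0 0 .77; 0 3 0 2.6 0 0 .77'; python3 st.py
```

```text
clock: 17.23
eef_pos: [0.5698, -0.0619, 0.2131]
tool_rot: [0.223, -0.67, 0.671, -0.226]
ft_force: [5.1, 3.8, 0.6]
grip_width: 0.0195
t 17.225 p [ 0.5698 -0.0619  0.2131] toolx deg -143.0 r 0.0502 th 310.11 Ftan(ccw+) 6.4 Frad 0.36 Fz 0.55 j6 -2.33 w 0.0195
clock: 17.73
eef_pos: [0.5614, -0.0681, 0.2131]
tool_rot: [0.151, -0.69, 0.691, -0.155]
ft_force: [6.0, 3.2, -1.0]
grip_width: 0.0194
t 17.725 p [ 0.5614 -0.0681  0.2131] toolx deg -155.0 r 0.0506 th 298.23 Ftan(ccw+) 6.84 Frad -0.0 Fz -0.95 j6 -2.13 w 0.0194
```

The force is 6.4–6.8 N, which matches free running. Continuing.

```bash

python3 -m inch '0 3 0 2.6 0 -.1 .77; 0 3 0 2.6 0 -.1 .77; 0 3 0 2.6 0 -.1 .77; 0 3 0 2.6 0 -.1 .77'; python3 st.py; python3 -m inch '0 3 0 2.6 0 -.1 .77; 0 3 0 2.6 0 -.1 .77; 0 3 0 2.6 0 -.1 .77; 0 3 0 2.6 0 -.1 .77'; python3 st.py;python3 -m inch '0 3 0 2.6 0 -.1 .77; 0 3 0 2.6 0 -.1 .77; 0 3 0 2.6 0 -.1 .77; 0 3 0 2.6 0 -.1 .77'; python3 st.py
```

```text
clock: 18.23
eef_pos: [0.5519, -0.0721, 0.2131]
tool_rot: [0.078, -0.702, 0.703, -0.082]
ft_force: [6.5, 1.9, -2.2]
grip_width: 0.0197
t 18.225 p [ 0.5519 -0.0721  0.2131] toolx deg -167.0 r 0.0507 th 286.44 Ftan(ccw+) 6.77 Frad 0.01 Fz -2.23 j6 -1.93 w 0.0197
clock: 18.73
eef_pos: [0.5416, -0.0739, 0.2131]
tool_rot: [0.004, -0.706, 0.708, -0.008]
ft_force: [7.2, -1.3, -0.4]
grip_width: 0.0196
t 18.725 p [ 0.5416 -0.0739  0.2131] toolx deg -179.0 r 0.0506 th 274.63 Ftan(ccw+) 7.07 Frad 1.88 Fz -0.41 j6 -1.72 w 0.0196
clock: 19.23
eef_pos: [0.5312, -0.0734, 0.2131]
tool_rot: [-0.071, -0.703, 0.705, 0.066]
ft_force: [7.3, -0.5, -0.6]
grip_width: 0.0197
t 19.225 p [ 0.5312 -0.0734  0.2131] toolx deg 168.9 r 0.0503 th 262.76 Ftan(ccw+) 7.26 Frad -0.37 Fz -0.59 j6 -1.51 w 0.0197
```

```bash

python3 -m inch '0 3 0 2.6 0 -.1 .77; 0 3 0 2.6 0 -.1 .77; 0 3 0 2.6 0 -.1 .77; 0 3 0 2.6 0 -.1 .77'; python3 st.py; python3 -m inch '0 3 0 2.6 0 -.1 .77; 0 3 0 2.6 0 -.1 .77; 0 3 0 2.6 0 -.1 .77; 0 3 0 2.6 0 -.1 .77'; python3 st.py
```

```text
clock: 19.73
eef_pos: [0.5211, -0.0709, 0.2131]
tool_rot: [-0.144, -0.692, 0.694, 0.139]
ft_force: [6.6, -2.3, -1.1]
grip_width: 0.0193
t 19.725 p [ 0.5211 -0.0709  0.2131] toolx deg 156.9 r 0.0501 th 250.91 Ftan(ccw+) 6.96 Frad 0.0 Fz -1.1 j6 -1.3 w 0.0193
clock: 20.23
eef_pos: [0.5121, -0.0664, 0.2131]
tool_rot: [-0.216, -0.673, 0.676, 0.211]
ft_force: [6.5, -5.2, -1.6]
grip_width: 0.0198
t 20.225 p [ 0.5121 -0.0664  0.2131] toolx deg 144.9 r 0.0499 th 239.35 Ftan(ccw+) 8.28 Frad 1.18 Fz -1.6 j6 -1.08 w 0.0198
```

```bash

python3 -m inch '0 3 0 2.6 0 -.1 .77; 0 3 0 2.6 0 -.1 .77; 0 3 0 2.6 0 -.1 .77; 0 3 0 2.6 0 -.1 .77'; python3 st.py;  python3 - <<'E'
from h import *
c=bot.camera("wrist")["color"];cv2.imwrite("pics/w9.png",c)
E
```

```text
clock: 20.72
eef_pos: [0.5041, -0.0602, 0.2131]
tool_rot: [-0.286, -0.646, 0.65, 0.28]
ft_force: [5.9, -7.4, -1.5]
grip_width: 0.0202
t 20.725 p [ 0.5041 -0.0602  0.2131] toolx deg 132.9 r 0.0496 th 227.75 Ftan(ccw+) 9.39 Frad 1.5 Fz -1.53 j6 -0.86 w 0.0202
```

View pics/w9.png

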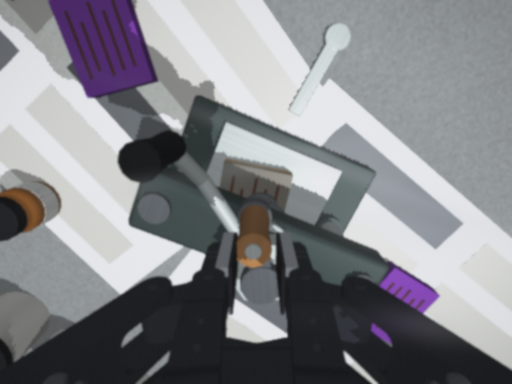

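The force began to rise near 253°: 6.96, then 8.28, then 9.39 N against about 7.05 N free running. The slope is close to the expected 4.8 N/rad. The target is about 11.4 N, or about 52° past contact.

```bash

python3 -m inch '0 3 0 2.6 0 0 .77; 0 3 0 2.6 0 0 .77; 0 3 0 2.6 0 0 .77; 0 3 0 2.6 0 0 .77'; python3 st.py;python3 -m inch '0 3 0 2.6 0 0 .77; 0 3 0 2.6 0 0 .77; 0 3 0 2.6 0 0 .77'; python3 st.py
```

```text
clock: 21.28
eef_pos: [0.4976, -0.0525, 0.2131]
tool_rot: [-0.352, -0.613, 0.617, 0.346]
ft_force: [6.5, -8.6, -1.1]
grip_width: 0.0195
t 21.275 p [ 0.4976 -0.0525  0.2131] toolx deg 120.8 r 0.0493 th 216.05 Ftan(ccw+) 10.78 Frad -0.19 Fz -1.05 j6 -0.64 w 0.0195
clock: 21.65
eef_pos: [0.4937, -0.0461, 0.2131]
tool_rot: [-0.4, -0.584, 0.587, 0.393]
ft_force: [4.6, -9.5, -0.3]
grip_width: 0.0197
t 21.65 p [ 0.4937 -0.0461  0.2131] toolx deg 111.8 r 0.0493 th 207.31 Ftan(ccw+) 10.55 Frad 0.27 Fz -0.34 j6 -0.47 w 0.0197
```

The four readings put contact at 255±5°, so 207° is about 50 N. One more step, then hold and check.

```bash

python3 -m inch '0 3 0 2.6 0 0 .77'; python3 st.py; python3 -m inch '0 0 0 0 0 0 .77; 0 0 0 0 0 0 .77;0 0 0 0 0 0 .77'; python3 st.py
```

```text
clock: 21.78
eef_pos: [0.4925, -0.0439, 0.2131]
tool_rot: [-0.415, -0.573, 0.577, 0.408]
ft_force: [4.1, -10.2, -0.6]
grip_width: 0.0193
t 21.775 p [ 0.4925 -0.0439  0.2131] toolx deg 108.8 r 0.0494 th 204.4 Ftan(ccw+) 10.95 Frad 0.51 Fz -0.6 j6 -0.41 w 0.0193
clock: 22.15
eef_pos: [0.4922, -0.0436, 0.2131]
tool_rot: [-0.414, -0.574, 0.577, 0.408]
ft_force: [3.7, -9.4, -0.9]
grip_width: 0.0199
t 22.15 p [ 0.4922 -0.0436  0.2131] toolx deg 108.9 r 0.0495 th 203.89 Ftan(ccw+) 10.05 Frad 0.45 Fz -0.85 j6 -0.41 w 0.0199
```

That is about 50 N by force and about 53 N by angle, so I'm stopping here. Releasing, rising and going back to the lever knob, caged the same way with z outward.

```bash

python3 -m inch '0 0 0 0 0 0 .5; 0 0 0 0 0 0 .4; 0 0 0 0 -45 0 .4; 0 0 0 0 -45 0 .4; 0 -10.5 0 0 0 0 .4; 0 -10.5 0 0 0 0 .4; 0 -10.5 0 0 0 0 .4; 0 -10.5 0 0 0 0 .4; 0 -10.5 0 0 0 0 .4; 0 -2.3 0 0 0 0 .4; 0 0 0 -19 0 39 .4; 0 0 0 -19 0 39 .4'; python3 -m inch '0 0 0 0 0 0 .4; 0 0 0 0 0 0 .4'; python3 st.py;  python3 - <<'E'
from h import *
c=bot.camera("wrist");cv2.imwrite("pics/w10.png",c["color"])
p=bot.get_obs();M=R.from_quat(p["tool_rot"]).as_matrix()
print(proj(c,[p["eef_pos"][0],p["eef_pos"][1],.25]),(M.T@(np.array([.5065,-.1295,.25])-p["eef_pos"])*1000).round(1))
E
```

```text
clock: 23.65
eef_pos: [0.5054, -0.125, 0.3021]
tool_rot: [-0.098, -0.7, 0.7, 0.098]
ft_force: [0.1, 0.1, -0.5]
grip_width: 0.0512
clock: 23.9
eef_pos: [0.505, -0.1244, 0.3018]
tool_rot: [0.099, 0.7, -0.7, -0.1]
ft_force: [-0.4, 1.4, -0.3]
grip_width: 0.0514
t 23.9 p [ 0.505  -0.1244  0.3018] toolx deg 163.9 r 0.106 th 252.17 Ftan(ccw+) -0.8 Frad -1.2 Fz -0.27 j6 -1.53 w 0.0514
[256.35250478 197.98903244] [-2.9 51.9  4.9]
```

View pics/w10.png

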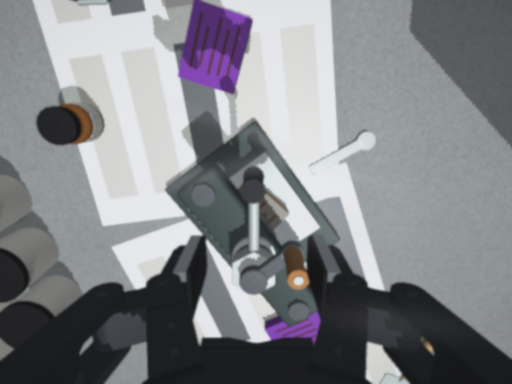

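The knob top at (253,190) against (256,198) for the TCP axis gives the same correction as the calculation, (-2.9, +5) mm. Going down and caging.

```bash

python3 -m inch '0 0 0 -2.9 0 5 .4; 0 0 0 0 0 0 .4; 0 0 0 0 45 0 .4; 0 0 0 0 44.5 0 .4; 0 0 0 0 0 0 .6;0 0 0 0 0 0 .77;0 0 0 0 0 0 .77;0 0 0 0 0 0 .77'; python3 st.py; python3 - <<'E'
from h import *
c=bot.camera("wrist")["color"];cv2.imwrite("pics/w11.png",cv2.resize(c[150:330,150:370],None,fx=3.3,fy=3.3,interpolation=2))
E
```

```text
clock: 24.95
eef_pos: [0.5074, -0.1304, 0.2142]
tool_rot: [0.1, 0.7, -0.7, -0.098]
ft_force: [-1.5, 2.1, 2.2]
grip_width: 0.0194
t 24.95 p [ 0.5074 -0.1304  0.2142] toolx deg 163.9 r 0.111 th 254.28 Ftan(ccw+) -2.01 Frad -1.61 Fz 2.21 j6 -1.54 w 0.0194
```

View pics/w11.png

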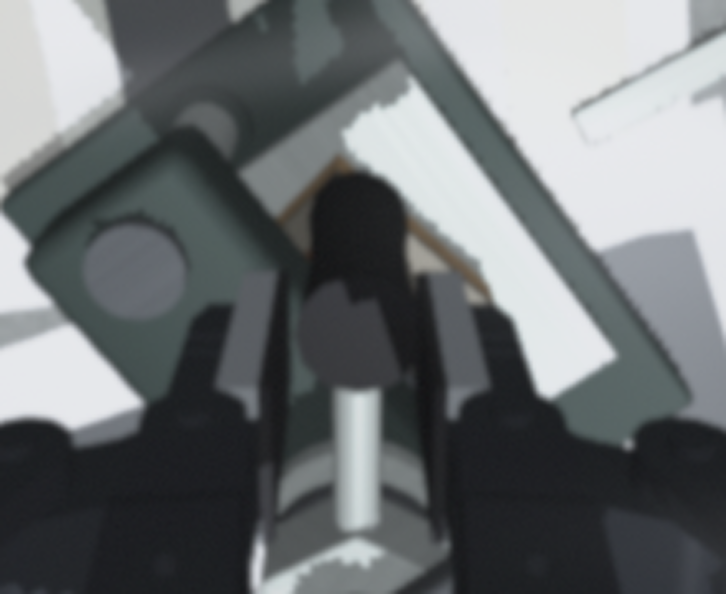

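Well caged. Tightening clockwise while reading the force.

```bash

python3 -m inch '0 3 0 5.7 0 -.1 .77; 0 3 0 5.7 0 -.1 .77; 0 3 0 5.7 0 -.1 .77'; python3 st.py; python3 -m inch '0 3 0 5.7 0 -.1 .77; 0 3 0 5.7 0 -.1 .77'; python3 st.py;  python3 -m inch '0 3 0 5.7 0 -.1 .77; 0 3 0 5.7 0 -.1 .77'; python3 st.py
```

```text
clock: 25.38
eef_pos: [0.4946, -0.1257, 0.2138]
tool_rot: [-0.158, -0.69, 0.69, 0.151]
ft_force: [6.3, -1.7, -2.4]
grip_width: 0.0197
t 25.375 p [ 0.4946 -0.1257  0.2138] toolx deg 154.8 r 0.1109 th 247.2 Ftan(ccw+) 6.49 Frad -0.9 Fz -2.4 j6 -1.38 w 0.0197
clock: 25.62
eef_pos: [0.4843, -0.1207, 0.2138]
tool_rot: [-0.193, -0.681, 0.681, 0.187]
ft_force: [5.2, -3.0, -2.6]
grip_width: 0.0201
t 25.625 p [ 0.4843 -0.1207  0.2138] toolx deg 148.8 r 0.1108 th 241.32 Ftan(ccw+) 6.01 Frad 0.13 Fz -2.6 j6 -1.27 w 0.0201
clock: 25.88
eef_pos: [0.4747, -0.1146, 0.2138]
tool_rot: [-0.229, -0.67, 0.67, 0.223]
ft_force: [5.6, -4.4, -3.0]
grip_width: 0.0195
t 25.875 p [ 0.4747 -0.1146  0.2138] toolx deg 142.7 r 0.1107 th 235.42 Ftan(ccw+) 7.14 Frad 0.44 Fz -2.97 j6 -1.16 w 0.0195
```

Baseline is about 6.3 N. Continuing in steps.

```bash

python3 -m inch '0 3 0 5.7 0 -.1 .77; 0 3 0 5.7 0 -.1 .77'; python3 st.py; python3 -m inch '0 3 0 5.7 0 -.1 .77; 0 3 0 5.7 0 -.1 .77'; python3 st.py
```

```text
clock: 26.12
eef_pos: [0.4657, -0.1076, 0.2138]
tool_rot: [-0.264, -0.657, 0.658, 0.258]
ft_force: [4.3, -4.2, -2.9]
grip_width: 0.02
t 26.125 p [ 0.4657 -0.1076  0.2138] toolx deg 136.7 r 0.1106 th 229.51 Ftan(ccw+) 6.01 Frad 0.43 Fz -2.88 j6 -1.04 w 0.02
clock: 26.38
eef_pos: [0.4576, -0.0997, 0.2138]
tool_rot: [-0.298, -0.642, 0.643, 0.292]
ft_force: [4.1, -5.7, -2.7]
grip_width: 0.0195
t 26.375 p [ 0.4576 -0.0997  0.2138] toolx deg 130.7 r 0.1104 th 223.66 Ftan(ccw+) 6.91 Frad 0.97 Fz -2.73 j6 -0.92 w 0.0195
```

```bash

python3 -m inch '0 3 0 5.7 0 -.1 .77; 0 3 0 5.7 0 -.1 .77'; python3 st.py
```

```text
clock: 26.62
eef_pos: [0.4504, -0.0911, 0.2138]
tool_rot: [-0.331, -0.626, 0.627, 0.325]
ft_force: [3.2, -5.7, -2.7]
grip_width: 0.0195
t 26.625 p [ 0.4504 -0.0911  0.2138] toolx deg 124.7 r 0.1102 th 217.83 Ftan(ccw+) 6.46 Frad 1.01 Fz -2.68 j6 -0.8 w 0.0195
```

```bash

python3 -m inch '0 3 0 5.7 0 -.1 .77; 0 3 0 5.7 0 -.1 .77'; python3 st.py; python3 -m inch '0 3 0 5.7 0 -.1 .77; 0 3 0 5.7 0 -.1 .77'; python3 st.py
```

```text
clock: 26.88
eef_pos: [0.4442, -0.0818, 0.2138]
tool_rot: [-0.364, -0.607, 0.609, 0.357]
ft_force: [2.9, -7.1, -2.3]
grip_width: 0.0198
t 26.875 p [ 0.4442 -0.0818  0.2138] toolx deg 118.7 r 0.1101 th 212.0 Ftan(ccw+) 7.53 Frad 1.27 Fz -2.31 j6 -0.68 w 0.0198
clock: 27.12
eef_pos: [0.4389, -0.0719, 0.2137]
tool_rot: [-0.395, -0.588, 0.589, 0.389]
ft_force: [2.9, -8.2, -1.7]
grip_width: 0.0197
t 27.125 p [ 0.4389 -0.0719  0.2137] toolx deg 112.7 r 0.1099 th 206.16 Ftan(ccw+) 8.64 Frad 0.98 Fz -1.65 j6 -0.55 w 0.0197
```

```bash

python3 -m inch '0 3 0 5.7 0 -.1 .77; 0 3 0 5.7 0 -.1 .77'; python3 st.py
```

```text
clock: 27.38
eef_pos: [0.4347, -0.0615, 0.2137]
tool_rot: [-0.426, -0.566, 0.568, 0.419]
ft_force: [2.3, -9.4, -1.2]
grip_width: 0.0196
t 27.375 p [ 0.4347 -0.0615  0.2137] toolx deg 106.7 r 0.1096 th 200.3 Ftan(ccw+) 9.58 Frad 1.06 Fz -1.23 j6 -0.43 w 0.0196
```

The rise is +1.1, +2.2, +3.2 N, with clamping starting at about 218°. Collar force is now about 31–35 N. Three more small steps.

```bash

python3 -m inch '0 3 0 5.7 0 -.1 .77; 0 3 0 5.7 0 -.1 .77'; python3 st.py;python3 -m inch '0 3 0 5.7 0 -.1 .77'; python3 st.py
```

```text
clock: 27.62
eef_pos: [0.4315, -0.0508, 0.2137]
tool_rot: [-0.455, -0.543, 0.545, 0.448]
ft_force: [1.0, -9.7, -0.3]
grip_width: 0.0197
t 27.625 p [ 0.4315 -0.0508  0.2137] toolx deg 100.6 r 0.1094 th 194.43 Ftan(ccw+) 9.65 Frad 1.5 Fz -0.3 j6 -0.3 w 0.0197
clock: 27.75
eef_pos: [0.4304, -0.0453, 0.2137]
tool_rot: [-0.469, -0.531, 0.533, 0.462]
ft_force: [1.6, -10.9, -0.9]
grip_width: 0.0197
t 27.75 p [ 0.4304 -0.0453  0.2137] toolx deg 97.6 r 0.1093 th 191.48 Ftan(ccw+) 11.01 Frad 0.62 Fz -0.89 j6 -0.23 w 0.0197
```

Rise is 4.6 N, so about 46–51 N on the collar. Holding, letting go, rising and backing off for a check.

```bash

python3 -m inch '0 0 0 0 0 0 .77; 0 0 0 0 0 0 .6; 0 0 0 0 0 0 .4; 0 0 0 0 0 0 .4; 0 0 0 0 -45 0 .4; 0 0 0 0 -45 0 .4; 0 0 0 0 0 0 .4'; python3 st.py; python3 - <<'E'
from h import *
c=bot.camera("wrist");cv2.imwrite("pics/w12.png",c["color"])
print(at_z(c,(0,0),.25)*0)
for n in("nut_knob","crank_knob"):
    for r in bot.spot_point(n,"wrist")[:1]:
        P=at_z(c,r["point"],.228);d=P[:2]-[.5375,-.0235];print(n,r,P,np.hypot(*d),np.degrees(np.arctan2(d[1],d[0]))%360)
E
```

```text
clock: 28.62
eef_pos: [0.4307, -0.0414, 0.306]
tool_rot: [0.467, 0.535, -0.532, -0.462]
ft_force: [0.4, -0.4, -0.2]
grip_width: 0.0512
t 28.625 p [ 0.4307 -0.0414  0.306 ] toolx deg 97.9 r 0.1083 th 189.5 Ftan(ccw+) 0.44 Frad -0.33 Fz -0.22 j6 -0.23 w 0.0512
[ 0. -0.  0.]
nut_knob {'point': [253.1, 184.3], 'conf': 0.88} [ 0.42766034 -0.04418522  0.228     ] 0.1117704278914063 190.6651444792117
crank_knob {'point': [241.0, 249.4], 'conf': 0.85} [ 0.49154164 -0.04687557  0.228     ] 0.05156149549978204 206.9590225663215
```

View pics/w12.png

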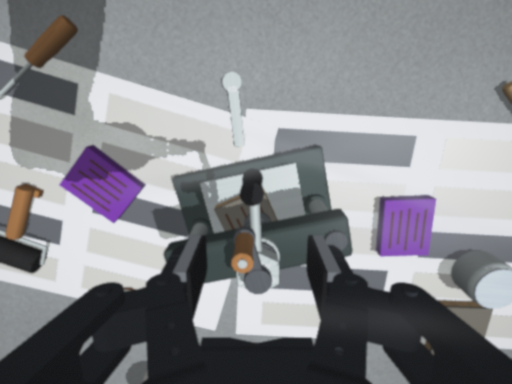

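Crank at about 205° and lever at about 191°, as left. I'll back off and compare the block and bystanders with the start picture.

```bash

python3 -m inch '0 0 0 -40 -30 30 .4; 0 0 0 -40 -20 30 .4; 0 0 0 -40 0 0 .4; 0 0 0 -40 0 0 .4; 0 0 0 -40 0 0 .4; 0 0 0 0 0 0 .4'; python3 - <<'E'
from h import *
c=bot.camera("scene")["color"];a=cv2.imread("pics/scene0.png")
f=lambda i:cv2.resize(i[130:270,190:310],None,fx=3.3,fy=3.3,interpolation=2)
cv2.imwrite("pics/cmpB.png",np.hstack([f(a),f(c)]))
cv2.imwrite("pics/s13.png",c)
d=cv2.absdiff(a,c).max(2);cv2.imwrite("pics/d13.png",d)
print(bot.get_obs()["ft_force"])
E
```

```text
clock: 29.52
eef_pos: [0.3958, -0.2493, 0.3498]
tool_rot: [-0.464, -0.532, 0.533, 0.467]
ft_force: [0.5, 0.5, -0.1]
grip_width: 0.0513
[-0.06680446  0.69058539 -0.76428115]
```

View pics/cmpB.png

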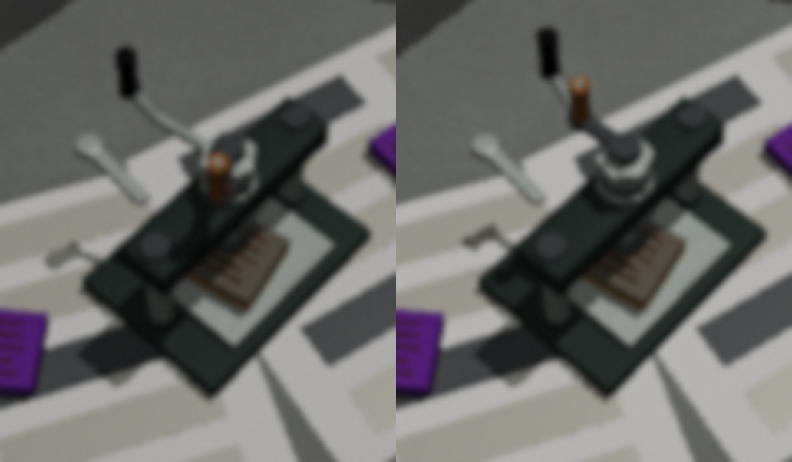

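View pics/d13.png

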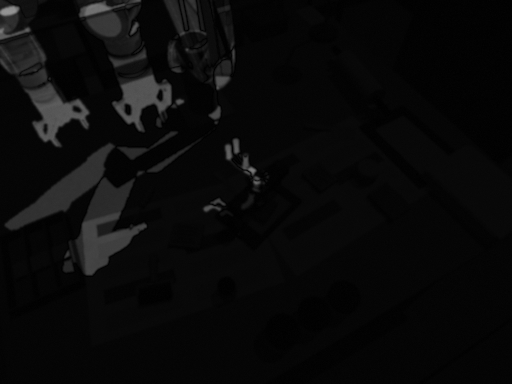

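The before-and-after difference shows only the crank, the lever, the arm and shadows. The block (crop (245,265)) and the bystanders are unmoved. Handing in.

```bash
python3 -c "
from workcell import bot
print(bot.job_done())"
```

```text
the job is handed in; nothing more can be done
None
```

I slackened the nut, wound the screw down onto the block, tightened the nut again and let go. The job was handed in at about 30 s; no verdict was reported.

- **Lock nut, slackening:** I turned it about 0.8 rad anticlockwise by its lever. No rise was felt at the crank until the foot touched.
- **Pressure screw:** I wound the crank about 2.0 rad clockwise. Contact was felt near 255°, and the force rose from 7.05 N to about 10.95 N. That is a nip of about 49 N by force, or 53 N by angle.
- **Lock nut, tightening:** I turned it until the force had risen about 4.6 N above its 6.4 N friction. That puts about 46–51 N on the collar.
- **A slip on the way:** the first squeezed grip on the crank popped off its top without turning it. I went back and caged the grip loosely instead, and did the same for the final tightening.
- **Last checks:** the arm was clear, with wrist force below about 1 N. The before-and-after pictures show only the crank, the lever, the arm and shadows changed. The block and bystanders look unmoved.
- **Uncertainty:** force readings scattered by about 0.5 N, so both clamp forces are good to roughly ±6 N. The lever finished about 16° tighter than where it started.

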